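Slide the top oilstone off the stack and clamp it in the honing bench

ROBOT

A 6-joint arm with a two-finger parallel gripper is mounted at the origin on a cart in front of the work surface, level with it; the furniture and walls round the work are solid. World frame = base frame: x ahead of the robot, y to its left, z up, the work surface at z = 0. Lengths are in mm, angles in rad, forces in N, time in s.
With the tool pointing down it reaches from about 300 to 775 mm from the base axis. Payload 14.6 kg.
Tool frame: the origin (TCP) lies on the centre line of the jaws, within the pads' length; the fingertips stand 11 mm ahead of it and the grasp point (between the pads) lies 8 mm behind it; x points along the fingers, y is the direction in which the jaws open and shut, and the axes are right-handed (so a half turn about x gives the same grasp; the last joint's range is limited). The gripper opens to 94 mm and grips with 3 to 60 N. Pads are 16 mm wide; open, the fingers measure 119 mm over their backs; the gripper's body (75 mm by 177 mm) begins 78 mm behind the grasp point.
Start: joints at [-1.377, 0.3, 1.521, -0, 1.321, -0.067], TCP at [141.813, -531.393, 216.446] pointing down, gripper open.
Joint ranges: [-3.03, 3.03], [-0.79, 2.21], [0.23, 2.52], [-1.04, 4.18], [0, 3.07], [-2.55, 2.55]. Speed limits (rad/s): [2.22, 2.22, 2.57, 3.14, 3.14, 3.14].

INTERFACE

Orientations are given as [roll, pitch, yaw] about the fixed x, y, z axes, in that order (R = Rz(yaw) Ry(pitch) Rx(roll)).
In Python, from cell import manip gives the robot as it stands.
- The arm moves only by the shell command python3 -m handwheel 'ROWS' [OPENING] [FORCE]. ROWS is JSON, a list of rows, each a list of 2 entries, a list of its own where there are three numbers: the shift along the tool's x, y, z in mm, then the turn about the tool's x in rad. In form: [[[x, y, z], spin], ...]. A call has exactly 10 rows; each row shifts and turns the commanded pose from where the row before left it, along the tool's axes as they then stand; what a row does not reach is not made up. A row lasts 1/8 s, in which the tool goes at most 62.5 mm and 10.7 degrees, less where a joint would pass 70% of its speed; a pose out of reach is approached as far as the arm can. A call with a gripper value outside its range is refused whole. OPENING is the closure in counts, from 0 (fully open) to 255 (shut), set as the call begins (- or left out, the last holds). The fingers move at their own pace and stop on an object; FORCE is the grip in N (left out, the last holds). Time passes only in rows, so rows that do not move let the fingers close, or fill a call up. It gives the time, the measured TCP pose, the force and the opening at its end, in the units of the state.
- manip.read_state(): the state, without advancing time (a new reading comes with each control period).
- manip.camera(name): name is "scene" or "top" or "wrist"; returns a dict with "pixels" (420x560x3 uint8, red, green, blue), "z_map" (420x560 float32, mm along the optical axis (not along the pixel's ray), 0 where there is no reading), "mtx" (3x3 intrinsics, pixels), "k1" (the pictures are not rectified: a ray, as slopes to the right and down, at radius r is drawn at 1 + k1 r^2 times it, then the intrinsics apply), "xyz" and "orientation" of the camera in the world. Camera axes: x right, y up, looking along -z (the intrinsics and any distortion apply to the point x, -y, -z); pixel columns grow to the right and rows downward; lengths in mm; the calibration is good to about 2 mm. A picture is of the moment at which its call begins.
- manip.sign_off(): hands the job in, once; it reports no verdict.
Trained networks look in the newest picture that a camera, given by its name, has taken for a name from the list of things; names that differ only in an ending like _2 or _b are one class to them, and where a whole thing is asked for, a point or a joint stands for the part that bears it (a point fixed in the world has none). Each returns a list of dicts, best first, with "confidence" (0 to 1); they miss things now and then, are a little off and sometimes report something else, mostly with a low value. They report only what shows in the picture. A call takes as long as a camera call.
- manip.cut_out(target, camera): "region" (420x560 bool, what is visible of it) and "centre" ([column, row] in pixels, amid what is visible of it).
The state is a dict: "clock": time; "joints": joint angles; "qd": joint speeds; "effort": joint torques, N m; "eef_pos": TCP position; "eef_rot": TCP orientation; "wrist_force": force on the tool from outside, world axes, zero at the start; "moment": the same for the moment, N m; "finger_gap": finger opening in mm.
Only numpy, scipy, OpenCV 4.12 (cv2) and the standard library are available. Lean on these libraries where they do the work, as an engineer would, in place of code of your own. Each camera call takes 0.05 s, during which the arm holds its last target. There are 200 camera calls.

TASK

Slide the top stone sideways off the stack onto the honing bed beside it, without lifting it or shifting the two stones below, and press it gently but firmly home against the long fence. Then push the sliding jaw up against the end of the stone until the stone is held with light pressure between the jaw and the sprung end stop, and leave it clamped so. Do not push or squeeze hard, and leave the tin and the wooden former by the stack alone.

Things in the scene. Friction and masses are not known exactly. Their poses are not given: they have to be found in the camera images.
- holder: Wooden honing bench, fixed. Origin on the worktop under the middle of the bed; +x: the way the stone slides (stack to fence), +y: the way the jaw clamps (jaw to end stop), z up. The bed is a flat block 48 mm high, x=-58 to +98, y=-144 to +150 mm. At its -x side a 10 mm thick board (x=-172 to -58, y=-165 to +165) carries the stack, centred near x=-113, y=0.
- stone_top: Top stone: black whetstone 104 (x) x 160 (y) x 20 (z) mm, 0.36 to 0.54 kg, origin at its underside's centre, axes along the holder's within 0.08 rad, underside 50 mm above the worktop. Sliding friction 1 to 3 N. Brittle: push it with at most 22 N; the end stop may press it with at most 15 N. It is home when it has pressed on the fence with over 3 N for 0.2 s.
- stone_mid: Middle stone of the stack, the same kind and size (top face 50 mm above the worktop); loose, must stay in place.
- stone_low: Lowest stone of the stack, the same kind and size (top face 30 mm above the worktop); loose, must stay in place.
- fence: Long fence on the bed's +x side: two brackets (origin between them on the bed top, holder x=89 mm) carry a rigid steel bar 150 mm long, top 15 mm above the bed. Its screw setting is not measured: the face that the stone meets lies anywhere from holder x=+52.5 to +62.5 mm, so the stone's centre ends at about x=0 to +10 mm.
- end_stop: Sprung end stop on the bed's +y end (origin at holder x=0, y=140 mm, on the bed top): rubber-faced plunger 34 mm wide, 16 mm high, which gives up to 14 mm at 1.2 N per mm. Its setting is not measured: the free face lies anywhere from holder y=+90 to +102 mm. The stone is well held when it presses on it with 3 to 15 N (aim for 5 to 9).
- jaw (a joint): Sliding jaw on the -y end of the bed, in m along the holder's +y, 0 to 0.065. Its 64 mm wide, 17 mm high face stands at holder y=-100 mm plus this value. It runs stiffly: 7 N of friction, and it stays where it is left and cannot turn.
- jaw_push (a point): Centre of the jaw's upright thumb plate, on its back (-y) face, 16 mm above the bed top. The plate is 50 mm wide (x), 10 mm thick and 32 mm high above the bed; push it along the holder's +y, from behind.
- tin: Flat tin 57 x 87 x 23 mm on the board, at the stack's -y end; leave alone. Origin under its centre.
- former: Turned wooden former, 62 mm across and 55 mm high, on the board at the stack's +y end; leave alone. Origin under its centre.

How it is judged:
By the outcome, as a careful person would: the job done as asked, in the order asked, and still so for the second after the job is handed in, with the robot touching nothing.
It also fails if it takes over 72 s, if anything falls off the work surface, if the arm or the gripper's body presses on something with over 40 N, if the wrist force passes 120 N, or if a joint passes its speed limit or range.

## Working session

There is one attempt and no reset: what is moved stays moved. The work goes in short steps, Python scripts to look and compute and a shell command to move; the robot and the scene stay as the last step left them, time stands still between calls to the robot, and variables do not carry over. Pictures are saved under pics/ and viewed, about 8 in all and at most 12, crops included, and the job is handed in when it is done.

```bash
mkdir -p pics; cat > h.py <<'E'
import numpy as np, cv2
from scipy.spatial.transform import Rotation as R
from cell import manip
def pts(c,mask):
    v,u=np.nonzero(mask&(c['z_map']>0)); z=c['z_map'][v,u].astype(float)
    K=np.array(c['mtx'],float)
    d=np.stack([(u-K[0,2])/K[0,0],(v-K[1,2])/K[1,1]],1)
    s=d.copy()
    for _ in range(8): s=d/(1+c['k1']*(s**2).sum(1,keepdims=True))
    P=np.stack([s[:,0]*z,-s[:,1]*z,-z],1)
    Rm=np.array(c['orientation'],float); Rm=Rm if Rm.shape==(3,3) else R.from_euler('xyz',Rm).as_matrix()
    return P@Rm.T+np.array(c['xyz'],float)
def save(c,n): cv2.imwrite(f'pics/{n}.png',c['pixels'][:,:,::-1])
E
python3 - <<'E'
from h import *
print({k:np.round(v,3).tolist() if not isinstance(v,(int,float)) else v for k,v in manip.read_state().items()})
for cam in ('top','scene'):
    c=manip.camera(cam); save(c,cam+'0'); print(cam,c['xyz'],c['orientation'],c['k1'])
    for t in ('holder','stone_top','fence','end_stop','jaw','tin','former'):
        for r in manip.cut_out(t,cam)[:2]:
            P=pts(c,r['region'])
            if len(P)==0: print(t,'none');continue
            print(t,round(r['confidence'],2),np.round(r['centre']),len(P),'med',np.round(np.median(P,0)),'p2',np.round(np.percentile(P,2,0)),'p98',np.round(np.percentile(P,98,0)))
E
```

```text
{'clock': 0.0, 'joints': [-1.377, 0.3, 1.522, -0.0, 1.321, -0.067], 'qd': [-0.001, -0.001, -0.001, -0.001, 0.002, -0.0], 'effort': [-0.003, -53.181, -35.274, 0.071, 0.024, -0.0], 'eef_pos': [141.763, -531.147, 215.879], 'eef_rot': [-1.619, 1.57, 1.783], 'wrist_force': [0.159, -0.729, -0.762], 'moment': [-0.001, 0.002, -0.013], 'finger_gap': 94.06654930638219}
top [509.47190693 -65.60904716 925.3980379 ] [ 0.09925878  0.00308626 -1.54897649] -0.00782400659278519
holder 0.59 [265. 301.] 1576 med [439. -32.  31.] p2 [410. -73.   8.] p98 [468.  10.  34.]
holder 0.58 [334. 228.] 16773 med [ 570. -151.   46.] p2 [ 419. -240.    6.] p98 [719.  -1.  67.]
stone_top 0.63 [265. 227.] 5285 med [563. -30.  68.] p2 [489. -80.  65.] p98 [641.  20.  71.]
fence 0.88 [372. 224.] 856 med [ 569. -214.   61.] p2 [ 506. -247.   50.] p98 [ 641. -204.   70.]
end_stop 0.71 [327. 156.] 544 med [ 695. -139.   64.] p2 [ 671. -164.   48.] p98 [ 721. -113.   69.]
jaw 0.82 [333. 288.] 549 med [ 462. -148.   63.] p2 [ 445. -178.   46.] p98 [ 474. -118.   80.]
tin 0.73 [263. 300.] 1536 med [439. -31.  31.] p2 [411. 
[... 282 characters left out ...]
[ 402. -239.    6.] p98 [712.  18.  71.]
stone_top 0.92 [266. 224.] 3494 med [548. -22.  70.] p2 [481. -80.  53.] p98 [636.  25.  72.]
fence 0.88 [329. 188.] 594 med [ 560. -211.   62.] p2 [ 500. -244.   51.] p98 [ 638. -204.   71.]
end_stop 0.56 [266. 171.] 433 med [ 698. -135.   62.] p2 [ 667. -170.   48.] p98 [ 727. -112.   69.]
jaw 0.82 [343. 223.] 414 med [ 448. -139.   65.] p2 [ 444. -173.   51.] p98 [ 470. -117.   82.]
tin 0.8 [305. 272.] 1493 med [430. -26.  33.] p2 [406. -75.  10.] p98 [464.  12.  35.]
tin 0.67 [316. 206.] 8171 med [ 515. -148.   49.] p2 [ 403. -240.    8.] p98 [711.  17.  71.]
former 0.63 [220. 196.] 586 med [684. -11.  58.] p2 [664. -41.  20.] p98 [714.  12.  67.]
```

View pics/top0.png

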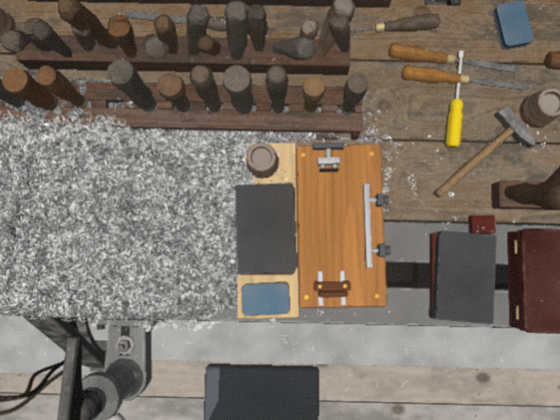

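View pics/scene0.png

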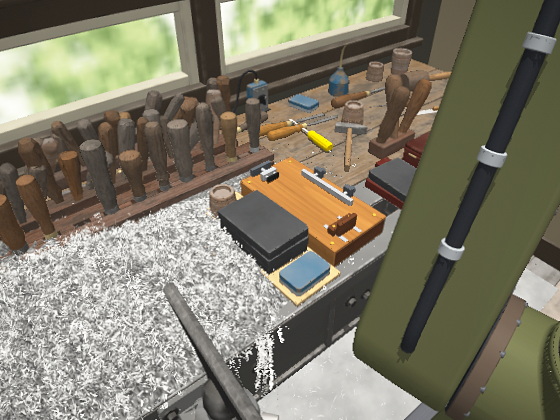

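```bash
python3 - <<'E'
from h import *
c=manip.camera('top')
for t,lo,hi in (('stone_top',63,75),('holder',42,54),('fence',58,70),('jaw',74,90),('end_stop',55,75),('tin',26,40)):
    best=None
    for r in manip.cut_out(t,'top')[:3]:
        P=pts(c,r['region']); P=P[(P[:,2]>lo)&(P[:,2]<hi)]
        if best is None or len(P)>len(best): best=P
    (cx,cy),(w,h),a=cv2.minAreaRect(best[:,:2].astype(np.float32))
    print(t,len(best),np.round([cx,cy,w,h],1),'ang',round(a,2),'z',np.median(best[:,2]).round(1))
E
```

```text
stone_top 5208 [564.9 -30.1 159.  104.9] ang 3.25 z 68.1
holder 12200 [ 575.1 -159.5  294.1  166.5] ang 2.19 z 46.3
fence 721 [ 573.9 -227.6  147.5   44.7] ang 2.31 z 61.8
jaw 165 [ 453.2 -148.6    8.9   48.3] ang 1.84 z 78.1
end_stop 481 [ 695.9 -138.2   51.1   53.7] ang 1.87 z 64.4
tin 1491 [438.7 -31.5  57.1  85.9] ang 3.76 z 31.0
```

The top picture shows the stack at about (265,228), with the tin at its near end (265,299) and the former at its far end (262,160). The bed is to the right, with the fence bar at (367,225), the jaw at (333,287) and the end stop at (328,158). Holder +x is therefore about world −y, and holder +y is about world +x. The scene picture agrees.

```bash
cat >> h.py <<'E'
A=np.deg2rad(2.2); O=np.array([572.,-144.])
XH=np.array([np.sin(A),-np.cos(A)]); YH=np.array([np.cos(A),np.sin(A)])
def toh(P): d=np.atleast_2d(P)[:,:2]-O; return np.stack([d@XH,d@YH],1)
def tow(x,y): return O+x*XH+y*YH
def st():
    s=manip.read_state(); M=R.from_euler('xyz',s['eef_rot']).as_matrix(); return s,np.array(s['eef_pos']),M
def rel(x,y,z):
    s,p,M=st(); w=np.r_[tow(x,y),z]; return np.round(M.T@(w-p),1)
E
python3 - <<'E'
from h import *
c=manip.camera('top'); P=pts(c,np.ones((420,560),bool)); H=toh(P)
s,p,M=st(); print('M',M.round(3).tolist(),'tcp h',toh(p))
def sel(n,x0,x1,y0,y1,z0,z1):
    m=(H[:,0]>x0)&(H[:,0]<x1)&(H[:,1]>y0)&(H[:,1]<y1)&(P[:,2]>z0)&(P[:,2]<z1)
    q=H[m]; print(n,m.sum(),'x',np.percentile(q[:,0],[1,10,50,90,99]).round(1),'y',np.percentile(q[:,1],[1,10,50,90,99]).round(1),'z',np.median(P[m,2]).round(1))
sel('fence',40,80,-60,60,55,68); sel('fenceL',40,80,-60,-30,55,68); sel('fenceR',40,80,30,60,55,68)
sel('stop',-15,15,80,125,54,75); sel('jawplate',-20,20,-140,-90,72,90); sel('jawlow',-30,30,-140,-80,55,72)
sel('bed',-50,45,-80,80,40,55); sel('stone',-180,-50,-90,90,60,75)
# desired yaw: tool y along YH
print('yaw err of tool y to YH', np.rad2deg(np.arctan2(M[1,1],M[0,1])-A), 'rel approach', rel(-195,-3,160), rel(-195,-3,68))
E
```

```text
M [[-0.0, 0.258, -0.966], [0.0, -0.966, -0.258], [-1.0, -0.0, 0.0]] tcp h [[ 370.58616672 -444.74015188]]
fence 450 x [61.5 62.2 66.6 71.7 79.2] y [-59.2 -47.3  -0.9  47.5  58.9] z 61.1
fenceL 123 x [61.5 62.3 66.7 74.3 79.7] y [-59.3 -57.5 -45.3 -34.6 -31.1] z 61.0
fenceR 122 x [61.4 62.3 66.7 74.4 79.5] y [31.  34.5 45.1 56.2 59.7] z 60.8
stop 211 x [-14.4 -12.5  -0.1  12.5  14.5] y [ 98.6 100.3 111.6 120.3 124.1] z 63.9
jawplate 138 x [-19.1 -15.7  -0.1  15.4  18.9] y [-123.3 -123.  -119.3 -114.8 -114.3] z 78.1
jawlow 340 x [-29.8 -24.3  -0.2  24.1  29.5] y [-114.2 -112.7 -106.4  -99.5  -98.1] z 62.4
bed 4654 x [-49.  -40.4  -2.5  35.4  43.9] y [-78.6 -64.6  -1.   63.4  78.2] z 46.3
stone 5297 x [-165.4 -156.1 -114.6  -72.8  -63.3] y [-80.6 -66.6  -4.2  60.2  74.7] z 68.0
yaw err of tool y to YH -77.25710339949418 rel approach [  56.5 -454.2 -555.6] [ 148.5 -454.2 -555.6]
```

Tool axes after a spin of −1.348 rad: x is down, y is holder +y and z is holder +x.

```bash
python3 -m handwheel '[[[0,0,0],-0.1685],[[0,0,0],-0.1685],[[0,0,0],-0.1685],[[0,0,0],-0.1685],[[0,0,0],-0.1685],[[0,0,0],-0.1685],[[0,0,0],-0.1685],[[0,0,0],-0.1685],[[0,34,-44],0],[[0,34,-44],0]]' 0
python3 -m handwheel '[[[0,34,-44],0],[[0,34,-44],0],[[0,34,-44],0],[[0,34,-44],0],[[0,34,-44],0],[[0,34,-44],0],[[0,34,-44],0],[[0,34,-44],0],[[0,34,-44],0],[[0,34,-44],0]]'
python3 - <<'E'
from h import *
s,p,M=st(); print(p.round(1),toh(p).round(1),M.round(3).tolist(),np.rad2deg(np.arctan2(M[1,1],M[0,1])-A),np.round(s['joints'],2),rel(-195,-3,69))
E
```

```text
clock: 2.45
eef_pos: [206.8, -439.7, 216.2]
eef_rot: [-3.127, 1.57, 1.622]
wrist_force: [0.8, 0.2, -0.3]
finger_gap: 94.0
clock: 3.7
eef_pos: [530.3, 13.5, 216.6]
eef_rot: [1.257, 1.57, -0.275]
wrist_force: [-0.1, 0.2, 0.4]
finger_gap: 94.1
[530.3  13.5 216.6] [[-158.9  -35.6]] [[0.0, 0.999, 0.038], [-0.0, 0.038, -0.999], [-1.0, 0.0, 0.0]] -0.011043763379923638 [-0.04  0.26  1.58 -0.    1.31 -0.08] [147.6  32.5 -36.1]
```

```bash
python3 -m handwheel '[[[0,16,-18],0],[[0,16.5,-18],0],[[30,0,0],0],[[30,0,0],0],[[30,0,0],0],[[20,0,0],0],[[14,0,0],0],[[12,0,0],0],[[8,0,0],0],[[4,0,0],0]]'
python3 - <<'E'
from h import *
s,p,M=st(); print(p.round(1),toh(p).round(1),np.round(s['wrist_force'],1))
c=manip.camera('scene'); save(c,'scene1')
w=manip.camera('wrist'); save(w,'wrist1')
a=np.hstack([c['pixels'][90:330,130:430],w['pixels'][90:330,130:430]]); cv2.imwrite('pics/both1.png',cv2.resize(a[:,:,::-1],(800,320)))
E
```

```text
clock: 4.95
eef_pos: [560.6, 48.9, 68.3]
eef_rot: [1.709, 1.571, 0.176]
wrist_force: [0.3, 0.5, -0.3]
finger_gap: 93.9
[560.6  48.9  68.3] [[-193.2   -4. ]] [ 0.3  0.5 -0.3]
```

View pics/both1.png

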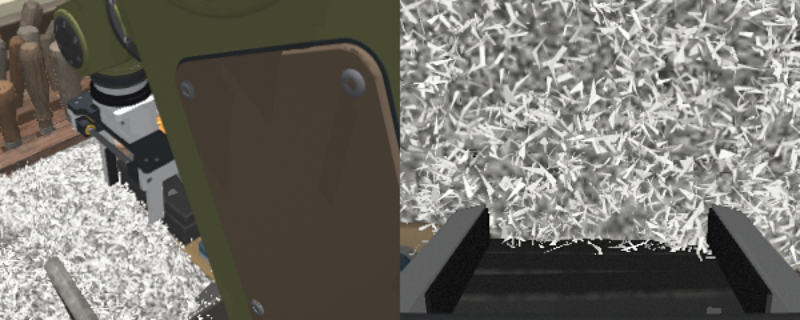

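Left (scene crop): the open fingers are behind the stack at about (140,190), with the arm hiding the rest. Right (wrist crop): the fingers straddle the stone's back edge at about row 240, and nothing is in between. Now the slow push.

```bash
python3 -m handwheel '[[[0,0,2],0],[[0,0,2],0],[[0,0,2],0],[[0,0,2],0],[[0,0,2],0],[[0,0,2],0],[[0,0,2],0],[[0,0,2],0],[[0,0,2],0],[[0,0,2],0]]'
python3 -m handwheel '[[[0,0,1.5],0],[[0,0,1.5],0],[[0,0,1.5],0],[[0,0,1.5],0],[[0,0,1.5],0],[[0,0,1.5],0],[[0,0,1.5],0],[[0,0,1.5],0],[[0,0,1.5],0],[[0,0,1.5],0]]'
python3 - <<'E'
from h import *
s,p,M=st(); print(p.round(1),toh(p).round(1),np.round(s['wrist_force'],1))
c=manip.camera('top'); save(c,'top2')
for r in manip.cut_out('stone_top','top')[:3]:
    q=pts(c,r['region']); q=q[q[:,2]>62]
    if len(q)>100: h=toh(q); print(r['confidence'],len(q),np.percentile(h[:,0],[1,99]).round(1),np.percentile(h[:,1],[1,99]).round(1),cv2.minAreaRect(h.astype(np.float32)))
E
```

```text
clock: 6.3
eef_pos: [561.3, 29.0, 68.4]
eef_rot: [-2.848, 1.571, 1.902]
wrist_force: [-1.0, 1.8, 0.3]
finger_gap: 94.0
clock: 7.55
eef_pos: [561.9, 13.9, 68.4]
eef_rot: [-1.527, 1.571, -3.06]
wrist_force: [-0.2, 3.4, -0.5]
finger_gap: 94.0
[561.9  13.9  68.4] [[-158.1   -4.1]] [-0.2  3.4 -0.5]
0.77 3243 [-113.3  -44.6] [-82.4  72.3] ((-79.502685546875, -4.3762359619140625), (157.27291870117188, 75.24451446533203), 88.85311126708984)
```

```bash
python3 -m handwheel '[[[0,0,3],0],[[0,0,4],0],[[0,0,4],0],[[0,0,4],0],[[0,0,4],0],[[0,0,4],0],[[0,0,4],0],[[0,0,4],0],[[0,0,4],0],[[0,0,4],0]]'
python3 -m handwheel '[[[0,0,4],0],[[0,0,4],0],[[0,0,4],0],[[0,0,4],0],[[0,0,4],0],[[0,0,4],0],[[0,0,4],0],[[0,0,4],0],[[0,0,4],0],[[0,0,3],0]]'
python3 - <<'E'
from h import *
s,p,M=st(); print(p.round(1),toh(p).round(1),np.round(s['wrist_force'],1))
c=manip.camera('top'); save(c,'top3'); cv2.imwrite('pics/top3c.png',cv2.resize(c['pixels'][120:330,210:410,::-1],(600,630))[:600])
for r in manip.cut_out('stone_top','top')[:3]:
    q=pts(c,r['region']); q=q[q[:,2]>62]
    if len(q)>100: h=toh(q); print(r['confidence'],len(q),np.percentile(h[:,0],[1,99]).round(1),np.percentile(h[:,1],[1,99]).round(1),cv2.minAreaRect(h.astype(np.float32)))
E
```

```text
clock: 8.9
eef_pos: [563.5, -25.2, 68.6]
eef_rot: [1.858, 1.571, 0.325]
wrist_force: [0.0, 3.2, 1.5]
finger_gap: 94.0
clock: 10.15
eef_pos: [564.8, -64.2, 68.4]
eef_rot: [-1.992, 1.571, 2.759]
wrist_force: [-0.7, 1.8, -1.8]
finger_gap: 94.0
[564.8 -64.2  68.4] [[-80.   -4.1]] [-0.7  1.8 -1.8]
```

View pics/top3c.png

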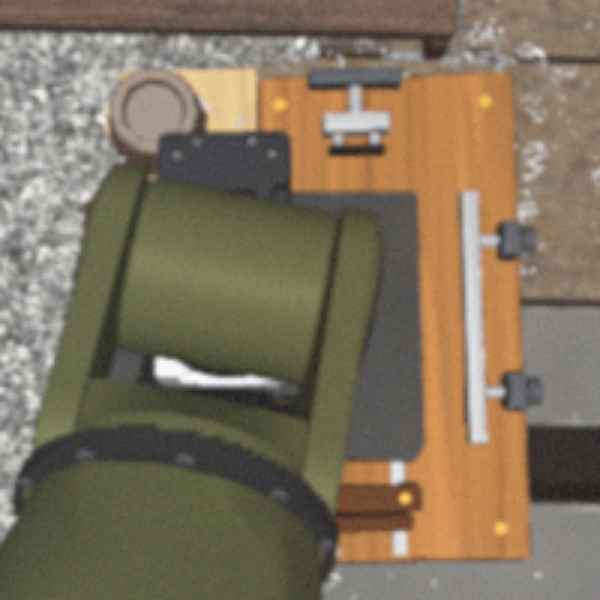

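The stone's front edge (crop col ~420) is about 28 mm short of the fence bar (col ~470) and parallel to it. The tin is hidden and the former is undisturbed. I'll advance to about 9 mm short, back off and close the fingers, so the last press is central and lets the stone align itself.

```bash
python3 -m handwheel '[[[0,0,3],0],[[0,0,3],0],[[0,0,3],0],[[0,0,3],0],[[0,0,3],0],[[0,0,3],0],[[0,0,0],0],[[0,0,-3],0],[[0,0,-2],0],[[0,0,0],0]]'
python3 -m handwheel '[[[0,1,0],0],[[0,0,0],0],[[0,0,0],0],[[0,0,0],0],[[0,0,0],0],[[0,0,0],0],[[0,0,0],0],[[0,0,0],0],[[0,0,0],0],[[0,0,0],0]]' 255 20
python3 -m handwheel '[[[0,0,1],0],[[0,0,1],0],[[0,0,1],0],[[0,0,1],0],[[0,0,1],0],[[0,0,1],0],[[0,0,1],0],[[0,0,1],0],[[0,0,0],0],[[0,0,0],0]]'
python3 -c "
from h import *
s,p,M=st(); print(toh(p).round(1),toh(s['wrist_force']+np.r_[O,0]).round(1))"
```

```text
clock: 11.5
eef_pos: [565.4, -76.7, 68.5]
eef_rot: [0.993, 1.571, -0.54]
wrist_force: [-0.3, 0.1, 0.3]
finger_gap: 93.9
clock: 12.75
eef_pos: [566.4, -76.9, 68.5]
eef_rot: [1.805, 1.571, 0.272]
wrist_force: [0.2, -0.5, -0.3]
finger_gap: 0.6
clock: 14.0
eef_pos: [566.7, -84.9, 68.4]
eef_rot: [0.073, 1.571, -1.459]
wrist_force: [0.0, 2.3, 1.4]
finger_gap: 0.5
[[-59.2  -3.1]] [[-2.3  0.1]]
```

```bash
python3 -m handwheel '[[[0,0,0.5],0],[[0,0,0.5],0],[[0,0,0.5],0],[[0,0,0.5],0],[[0,0,0.5],0],[[0,0,0.5],0],[[0,0,0],0],[[0,0,0],0],[[0,0,0],0],[[0,0,0],0]]'
python3 -m handwheel '[[[0,0,0.3],0],[[0,0,0.3],0],[[0,0,0.3],0],[[0,0,0.3],0],[[0,0,0.3],0],[[0,0,0],0],[[0,0,0],0],[[0,0,0],0],[[0,0,0],0],[[0,0,0],0]]'
```

```text
clock: 15.25
eef_pos: [566.8, -88.0, 68.4]
eef_rot: [-0.195, 1.571, -1.728]
wrist_force: [-0.1, 1.3, 0.3]
finger_gap: 0.1
clock: 16.5
eef_pos: [566.8, -89.5, 68.5]
eef_rot: [1.018, 1.571, -0.514]
wrist_force: [0.6, 2.2, 0.4]
finger_gap: 0.8
```

```bash
python3 - <<'E'
from h import *
s,p,M=st(); print(toh(p).round(1),toh(s['wrist_force']+np.r_[O,0]).round(1))
c=manip.camera('top'); P=pts(c,np.ones((420,560),bool)); H=toh(P)
m=(H[:,0]>15)&(H[:,0]<80)&(H[:,1]>-60)&(H[:,1]<60)
# bed strip visible between stone and fence
b=m&(P[:,2]<56); 
for lo in (-60,-20,20):
    k=(H[:,1]>lo)&(H[:,1]<lo+40)
    st_=m&k&(P[:,2]>63.5)&(H[:,0]<60); q=b&k&(H[:,0]<62)
    print(lo,'stone max x',np.percentile(H[st_,0],98).round(1) if st_.sum() else None,'bed px',q.sum(),'bed x',np.percentile(H[q,0],[5,95]).round(1) if q.sum() else None)
E
```

```text
[[-54.7  -3.1]] [[-2.2  0.6]]
-60 stone max x 59.4 bed px 0 bed x None
-20 stone max x 59.1 bed px 1 bed x [61.9 61.9]
20 stone max x 59.7 bed px 0 bed x None
```

```bash
python3 -m handwheel '[[[0,0,0.2],0],[[0,0,0.2],0],[[0,0,0.2],0],[[0,0,0.2],0],[[0,0,0],0],[[0,0,0],0],[[0,0,0],0],[[0,0,0],0],[[0,0,0],0],[[0,0,0],0]]'
```

```text
clock: 17.8
eef_pos: [566.9, -90.2, 68.4]
eef_rot: [-0.355, 1.571, -1.888]
wrist_force: [-0.2, 2.1, 0.8]
finger_gap: 0.5
```

```bash
python3 -m handwheel '[[[0,0,0.2],0],[[0,0,0.2],0],[[0,0,0.2],0],[[0,0,0.2],0],[[0,0,0],0],[[0,0,0],0],[[0,0,0],0],[[0,0,0],0],[[0,0,0],0],[[0,0,0],0]]'
```

```text
clock: 19.05
eef_pos: [566.8, -90.7, 68.4]
eef_rot: [-2.557, 1.57, 2.194]
wrist_force: [-1.2, 5.3, 1.4]
finger_gap: 0.4
```

```bash
python3 -m handwheel '[[[0,0,0.2],0],[[0,0,0.1],0],[[0,0,0],0],[[0,0,0],0],[[0,0,0],0],[[0,0,0],0],[[0,0,0],0],[[0,0,0],0],[[0,0,0],0],[[0,0,0],0]]'
```

```text
clock: 20.3
eef_pos: [566.7, -90.9, 68.4]
eef_rot: [-2.612, 1.57, 2.138]
wrist_force: [-1.4, 6.7, 1.8]
finger_gap: 0.7
```

```bash
python3 -m handwheel '[[[0,0,0.3],0],[[0,0,0.3],0],[[0,0,0],0],[[0,0,0],0],[[0,0,0],0],[[0,0,0],0],[[0,0,0],0],[[0,0,0],0],[[0,0,0],0],[[0,0,0],0]]'
```

```text
clock: 21.55
eef_pos: [566.6, -91.1, 68.4]
eef_rot: [-2.537, 1.569, 2.213]
wrist_force: [-2.7, 9.6, 3.3]
finger_gap: 0.4
```

The stone has been held at the fence with about 9.6 N on the wrist for 1 s. I'll back off, rise, and go behind the jaw, spinning −π/2 so that tool z becomes holder +y.

```bash
python3 -m handwheel '[[[0,0,-4],0],[[0,0,-8],0],[[-30,0,0],0],[[-30,0,0],0],[[0,-49,22],0],[[0,-49,22],0],[[0,-49,21],0],[[0,0,0],-0.1745],[[0,0,0],-0.1745],[[0,0,0],-0.1745]]'
python3 -m handwheel '[[[0,0,0],-0.1745],[[0,0,0],-0.1745],[[0,0,0],-0.1745],[[0,0,0],-0.1745],[[0,0,0],-0.1745],[[0,0,0],-0.1748],[[0,0,0],0],[[0,0,0],0],[[0,0,0],0],[[0,0,0],0]]'
python3 - <<'E'
from h import *
s,p,M=st(); print(p.round(1),toh(p).round(1),M.round(3).tolist(),np.round(s['wrist_force'],1))
c=manip.camera('top'); save(c,'top4'); cv2.imwrite('pics/top4c.png',cv2.resize(c['pixels'][130:330,210:410,::-1],(600,600)))
P=pts(c,np.ones((420,560),bool)); H=toh(P)
m=(abs(H[:,0])<50)&(abs(H[:,1])<90)&(P[:,2]>62)&(P[:,2]<75)
print('stone',np.percentile(H[m],[2,98],axis=0).round(1))
for t in ('stone_top','tin','former','stone_mid'):
    for r in manip.cut_out(t,'top')[:2]:
        q=pts(c,r['region']); h=toh(q); print(t,round(r['confidence'],2),len(q),np.median(h,0).round(1),np.median(q[:,2]).round(1),np.percentile(h,[2,98],axis=0).round(1).tolist())
print('rel pre',rel(0,-150,67))
E
```

```text
clock: 22.8
eef_pos: [422.1, -150.5, 128.6]
eef_rot: [0.104, 1.57, -0.9]
wrist_force: [0.8, 0.0, 0.0]
finger_gap: 0.8
clock: 24.05
eef_pos: [422.0, -150.5, 128.5]
eef_rot: [-0.976, 1.571, -0.939]
wrist_force: [-0.2, -0.3, 0.3]
finger_gap: 0.5
[ 422.  -150.5  128.5] [[   0.7 -150.1]] [[0.0, -0.037, 0.999], [-0.0, 0.999, 0.037], [-1.0, -0.0, 0.0]] [-0.2 -0.3  0.3]
stone [[-40.8 -81. ]
 [ 48.   70.9]]
stone_top 0.87 5343 [ 8.9 -5.3] 66.2 [[-41.3, -80.9], [59.1, 71.5]]
tin 0.91 1389 [-120.5 -126.4] 31.0 [[-158.8, -156.0], [-78.5, -101.3]]
former 0.8 905 [-120.   120.5] 56.8 [[-146.7, 97.1], [-93.4, 149.1]]
former 0.22 383 [  -5.3 -106.4] 62.6 [[-31.2, -120.9], [31.1, -98.1]]
stone_mid 0.55 4945 [-113.8   -4.6] 48.1 [[-163.3, -79.3], [-64.5, 70.5]]
rel pre [61.4  0.7  0.1]
```

View pics/top4c.png

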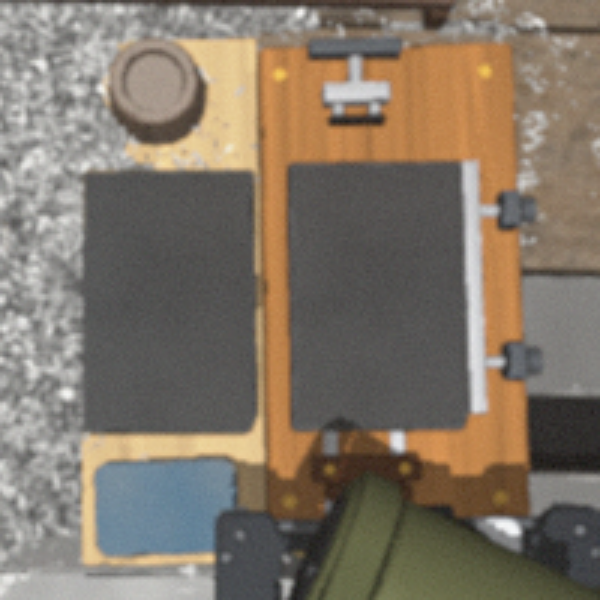

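The picture shows the stone flat against the fence bar (col ~468), with the mid stone, tin (165,505) and former (155,85) in place. Jaw and end stop are free. Next: go down and approach the thumb plate.

```bash
python3 -m handwheel '[[[20,0,0],0],[[20,0.7,0],0],[[12,0,0],0],[[7,0,0],0],[[2.5,0,0],0],[[0,0,2],0],[[0,0,2],0],[[0,0,2],0],[[0,0,2],0],[[0,0,2],0]]'
python3 -m handwheel '[[[0,0,2],0],[[0,0,2],0],[[0,0,1.5],0],[[0,0,1.5],0],[[0,0,1.5],0],[[0,0,1.5],0],[[0,0,1.5],0],[[0,0,1.5],0],[[0,0,1.5],0],[[0,0,1.5],0]]'
```

```text
clock: 25.55
eef_pos: [432.2, -149.4, 67.0]
eef_rot: [-0.236, 1.571, -0.198]
wrist_force: [-0.3, -0.6, -0.1]
finger_gap: 0.2
clock: 26.8
eef_pos: [447.3, -148.8, 66.9]
eef_rot: [2.984, 1.569, 3.022]
wrist_force: [-7.5, 0.3, 4.6]
finger_gap: 0.3
```

```bash
python3 -m handwheel '[[[0,0,1.3],0],[[0,0,1.3],0],[[0,0,1.3],0],[[0,0,1.3],0],[[0,0,1.3],0],[[0,0,1.3],0],[[0,0,1.3],0],[[0,0,1.3],0],[[0,0,1.3],0],[[0,0,1.3],0]]'
python3 - <<'E'
from h import *
s,p,M=st(); print(toh(p).round(1))
E
```

```text
clock: 28.05
eef_pos: [459.9, -148.2, 66.9]
eef_rot: [2.944, 1.568, 2.983]
wrist_force: [-10.7, 0.5, 8.5]
finger_gap: 0.3
[[-1.000e-01 -1.121e+02]]
```

```bash
python3 -m handwheel '[[[0,0,1],0],[[0,0,1],0],[[0,0,1],0],[[0,0,1],0],[[0,0,1],0],[[0,0,0],0],[[0,0,0],0],[[0,0,0],0],[[0,0,0],0],[[0,0,0],0]]'
python3 - <<'E'
from h import *
s,p,M=st(); print(toh(p).round(1))
c=manip.camera('top'); P=pts(c,np.ones((420,560),bool)); H=toh(P)
m=(abs(H[:,0]+25)<15)&(abs(H[:,1])<115)&(P[:,2]>61)&(P[:,2]<75)
print('stone y end',np.percentile(H[m,1],[1,99]).round(1))
c=(abs(H[:,0])<13)&(H[:,1]>70)&(H[:,1]<118)
o=np.argsort(H[c,1])
print(np.c_[H[c][o][:,1],P[c][o][:,2]].round(0)[::5].tolist())
E
```

```text
clock: 29.3
eef_pos: [465.0, -148.0, 66.9]
eef_rot: [2.915, 1.568, 2.953]
wrist_force: [-9.4, -0.3, 6.7]
finger_gap: 0.4
[[-1.000e-01 -1.071e+02]]
stone y end [-62.8 110.2]
[[71.0, 67.0], [71.0, 66.0], [71.0, 67.0], [72.0, 67.0], [73.0, 66.0], [73.0, 66.0], [74.0, 67.0], [75.0, 66.0], [75.0, 65.0], [76.0, 67.0], [76.0, 66.0], [76.0, 65.0], [78.0, 67.0], [78.0, 65.0], [79.0, 64.0], [80.0, 68.0], [80.0, 66.0], [81.0, 68.0], [82.0, 66.0], [82.0, 65.0], [83.0, 67.0], [84.0, 67.0], [84.0, 66.0], [85.0, 68.0], [85.0, 67.0], [85.0, 64.0], [87.0, 69.0], [87.0, 66.0], [88.0, 64.0], [89.0, 66.0], [89.0, 66.0], [94.0, 47.0], [94.0, 46.0], [94.0, 45.0], [96.0, 47.0], [96.0, 46.0], [96.0, 44.0], [98.0, 47.0], [98.0, 46.0], [98.0, 43.0], [99.0, 52.0], [99.0, 51.0], [99.0, 61.0], [99.0, 59.0], [99.0, 60.0], [100.0, 64.0], [100.0, 62.0], [101.0, 62.0], [102.0, 65.0], [102.0, 62.0], [102.0, 63.0], [104.0, 61.0], [105.0, 59.0], [107.0, 58.0], [107.0, 48.0], [107.0, 62.0], [108.0, 60.0], [109.0, 47.0], [109.0, 44.0], [110.0, 67.0], [111.0, 57.0], [111.0, 64.0], [111.0, 56.0], [111.0, 55.0], [111.0, 64.0], [111.0, 63.0], [112.0, 66.0], [113.0, 65.0], [113.0, 64.0], [114.0, 66.0], [114.0, 67.0], [115.0, 65.0], [116.0, 66.0], [116.0, 64.0], [117.0, 63.0], [118.0, 67.0], [118.0, 65.0]]
```

```bash
python3 -m handwheel '[[[0,0,0.8],0],[[0,0,0.8],0],[[0,0,0.8],0],[[0,0,0.8],0],[[0,0,0.8],0],[[0,0,0.5],0],[[0,0,0.5],0],[[0,0,0],0],[[0,0,0],0],[[0,0,0],0]]'
```

```text
clock: 30.6
eef_pos: [470.0, -147.8, 66.9]
eef_rot: [2.931, 1.568, 2.969]
wrist_force: [-10.0, 0.8, 6.9]
finger_gap: 0.4
```

```bash
python3 -m handwheel '[[[0,0,0.3],0],[[0,0,0.3],0],[[0,0,0.3],0],[[0,0,0.3],0],[[0,0,0.3],0],[[0,0,0.3],0],[[0,0,0.2],0],[[0,0,0],0],[[0,0,0],0],[[0,0,0],0]]'
```

```text
clock: 31.85
eef_pos: [471.9, -147.7, 66.8]
eef_rot: [2.914, 1.568, 2.952]
wrist_force: [-9.2, -0.3, 7.5]
finger_gap: 0.1
```

```bash
python3 -m handwheel '[[[0,0,0.3],0],[[0,0,0.3],0],[[0,0,0.3],0],[[0,0,0.3],0],[[0,0,0.3],0],[[0,0,0.3],0],[[0,0,0.2],0],[[0,0,0],0],[[0,0,0],0],[[0,0,0],0]]'
```

```text
clock: 33.1
eef_pos: [473.8, -147.7, 66.8]
eef_rot: [2.926, 1.568, 2.964]
wrist_force: [-10.9, 0.4, 7.6]
finger_gap: 0.3
```

```bash
python3 -m handwheel '[[[0,0,0.3],0],[[0,0,0.3],0],[[0,0,0.3],0],[[0,0,0.3],0],[[0,0,0.3],0],[[0,0,0.3],0],[[0,0,0.2],0],[[0,0,0],0],[[0,0,0],0],[[0,0,0],0]]'
```

```text
clock: 34.35
eef_pos: [475.6, -147.6, 66.9]
eef_rot: [2.943, 1.567, 2.981]
wrist_force: [-13.8, -0.8, 9.6]
finger_gap: 1.0
```

```bash
python3 -m handwheel '[[[0,0,0.3],0],[[0,0,0.3],0],[[0,0,0.3],0],[[0,0,0.3],0],[[0,0,0.3],0],[[0,0,0.3],0],[[0,0,0.2],0],[[0,0,0],0],[[0,0,0],0],[[0,0,0],0]]'; python3 -c "
from h import *
f=[]
for i in range(6): manip.camera('top'); f.append(manip.read_state()['wrist_force'])
print(np.mean(f,0).round(1),np.std(f,0).round(1))"
```

```text
clock: 35.6
eef_pos: [477.2, -147.5, 66.9]
eef_rot: [2.946, 1.566, 2.985]
wrist_force: [-16.5, -0.6, 12.2]
finger_gap: 0.8
[-16.4   0.4  12.3] [0.4 0.3 0.5]
```

Baseline sliding was ~9.7 N and it is now 16.4 N, so the stop presses with roughly 5.5–6.5 N. That is in the target band and below the jaw's 7 N holding friction. I'll release slowly, then lift away.

```bash
python3 -m handwheel '[[[0,0,-0.5],0],[[0,0,-0.5],0],[[0,0,-1],0],[[0,0,-2],0],[[0,0,-4],0],[[0,0,-8],0],[[0,0,-12],0],[[0,0,-12],0],[[-20,0,-10],0],[[-40,0,-10],0]]'
python3 -m handwheel '[[[-40,0,-20],0],[[-30,0,-20],0],[[0,0,-20],0],[[0,0,-20],0],[[0,0,0],0],[[0,0,0],0],[[0,0,0],0],[[0,0,0],0],[[0,0,0],0],[[0,0,0],0]]'
python3 - <<'E'
from h import *
s,p,M=st(); print(p.round(1),np.round(s['wrist_force'],1))
c=manip.camera('top'); cv2.imwrite('pics/top5c.png',cv2.resize(c['pixels'][130:330,210:410,::-1],(600,600)))
P=pts(c,np.ones((420,560),bool)); H=toh(P)
def g(n,x0,x1,y0,y1,z0,z1):
    m=(H[:,0]>x0)&(H[:,0]<x1)&(H[:,1]>y0)&(H[:,1]<y1)&(P[:,2]>z0)&(P[:,2]<z1); print(n,m.sum(),np.percentile(H[m],[1,99],axis=0).round(1).tolist())
g('stone (left strip)',-60,-20,-110,103,61,75); g('plate',-20,20,-140,-60,74,90); g('stop',-13,13,90,107,54,75)
for t in ('stone_mid','tin','former'):
    for r in manip.cut_out(t,'top')[:1]:
        q=pts(c,r['region']); print(t,round(r['confidence'],2),np.median(toh(q),0).round(1),np.median(q[:,2]).round(1))
E
```

```text
clock: 37.15
eef_pos: [417.4, -149.6, 126.7]
eef_rot: [2.681, 1.568, 2.719]
wrist_force: [1.2, -0.5, 0.9]
finger_gap: 0.6
clock: 38.4
eef_pos: [339.1, -152.9, 196.9]
eef_rot: [2.515, 1.571, 2.553]
wrist_force: [0.4, 0.4, 0.4]
finger_gap: 0.1
[ 339.1 -152.9  196.9] [0.4 0.4 0.4]
stone (left strip) 1214 [[-42.6, -70.0], [-20.2, 99.8]]
plate 136 [[-19.9, -82.5], [19.8, -73.6]]
stop 132 [[-12.9, 90.5], [12.4, 106.3]]
stone_mid 0.61 [-114.   -5.] 48.1
tin 0.91 [-117.2 -128.4] 31.0
former 0.79 [-120.   120.3] 56.6
```

View pics/top5c.png

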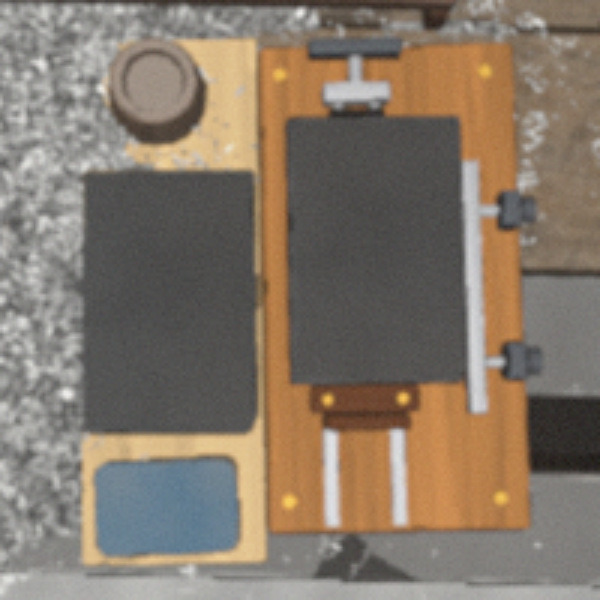

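```bash
python3 - <<'E'
from h import *
im=np.mean([manip.camera('top')['pixels'].astype(float) for _ in range(4)],0)
old=cv2.imread('pics/top4.png')[:,:,::-1]
f=lambda a: cv2.resize(np.clip(a[165:285,350:385]*1.5,0,255).astype(np.uint8)[:,:,::-1],None,fx=5,fy=5,interpolation=cv2.INTER_NEAREST)
cv2.imwrite('pics/fence.png',np.hstack([f(old.astype(float)),f(im)]))
c=manip.camera('top')
for n,a in (('old',old.astype(float)),('new',im)):
    g=a[:,:,0]-a[:,:,2]  # orange-ness
    print(n,[(r,np.round(g[r:r+4,360:372].mean(0)).astype(int).tolist()) for r in (190,205,220,235,248)])
    # left edge sub-pixel: brightness crossing of red channel
    e=[]
    for r in range(188,250):
        L=a[r,296:320,0]; i=np.nonzero(L<110)[0][0]; e.append((r,296+i-(110-L[i])/(L[i-1]-L[i]+1e-6)))
    print(np.polyfit(*np.array(e).T,1).round(4), np.polyval(np.polyfit(*np.array(e).T,1),[190,248]).round(2))
E
```

```text
old [(190, [4, 3, 4, 2, 0, -1, -2, -3, 0, 32, 88, 114]), (205, [4, 2, 4, 2, 1, -2, 0, -2, -4, 14, 59, 106]), (220, [4, 2, 3, 1, 1, -2, -3, -2, -4, -2, 23, 81]), (235, [2, 2, 3, 2, 4, 0, -3, -2, -3, -3, 3, 45]), (248, [1, 0, 3, 2, 4, 2, 0, -2, -2, -3, -2, 3])]
[1.980000e-02 3.016296e+02] [305.39 306.54]
new [(190, [2, 3, 2, 2, -1, -1, -2, -3, 0, 30, 83, 106]), (205, [2, 3, 3, 2, 1, -1, -2, -3, -3, 11, 56, 101]), (220, [2, 2, 3, 3, 1, -1, -2, -2, -4, -2, 22, 78]), (235, [3, 2, 3, 4, 2, 0, -1, -2, -2, -3, 2, 42]), (248, [4, 3, 4, 4, 4, 2, -1, -2, -1, -2, -2, 4])]
[9.700000e-03 3.032889e+02] [305.13 305.7 ]
```

View pics/fence.png

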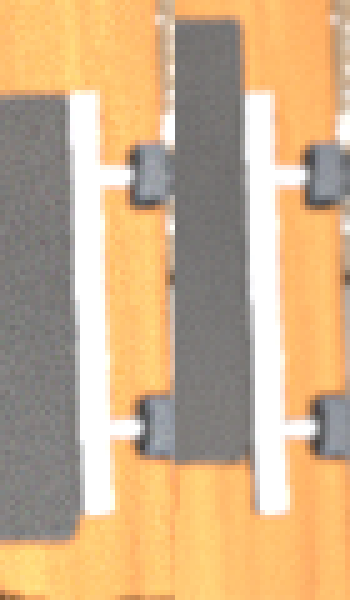

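The left image is before clamping and the right is after. The stone is still on the fence at the far end (244,100), but its near end (245,455) has swung about 1 mm off the bar. There is time left, so I'll press it gently flush again near that end, with ≤10 N.

```bash
python3 -m handwheel '[[[0,0,0],0.1745],[[0,0,0],0.1745],[[0,0,0],0.1745],[[0,0,0],0.1745],[[0,0,0],0.1745],[[0,0,0],0.1745],[[0,0,0],0.1745],[[0,0,0],0.1745],[[0,0,0],0.1748],[[0,50,-17],0]]'
python3 -m handwheel '[[[0,55,-18],0],[[0,54,-18],0],[[0,54,-17],0],[[40,0,0],0],[[40,0,0],0],[[28,0,0],0],[[14,0,0],0],[[6.4,0,0],0],[[0,0,0],0],[[0,0,0],0]]'
python3 -c "
from h import *
s,p,M=st(); print(p.round(1),toh(p).round(1),np.round(s['wrist_force'],1),M.round(3)[:,1],'to -56:',rel(-56,-20,68.4))"
```

```text
clock: 40.1
eef_pos: [388.2, -134.7, 197.5]
eef_rot: [0.875, 1.569, -0.663]
wrist_force: [0.2, 0.1, -0.1]
finger_gap: 0.6
clock: 41.35
eef_pos: [549.7, -75.0, 69.5]
eef_rot: [1.336, 1.569, -0.197]
wrist_force: [0.2, -0.0, -0.6]
finger_gap: 0.7
[549.7 -75.   69.5] [[-69.8 -19.6]] [ 0.2 -0.  -0.6] [0.999 0.038 0.002] to -56: [ 1.1 -0.4 13.8]
```

```bash
python3 -m handwheel '[[[0,0,3],0],[[0,0,3],0],[[0,0,3],0],[[0,0,2],0],[[0,0,1],0],[[0,0,1],0],[[0,0,0.5],0],[[0,0,0.5],0],[[0,0,0],0],[[0,0,0],0]]'
```

```text
clock: 42.6
eef_pos: [549.8, -88.9, 68.5]
eef_rot: [-1.741, 1.571, 3.01]
wrist_force: [0.7, -0.1, -0.3]
finger_gap: 0.5
```

```bash
python3 -m handwheel '[[[0,0,0.2],0],[[0,0,0.2],0],[[0,0,0.2],0],[[0,0,0.2],0],[[0,0,0.2],0],[[0,0,0],0],[[0,0,0],0],[[0,0,0],0],[[0,0,0],0],[[0,0,0],0]]'; python3 -c "
from h import *
s,p,M=st(); print(toh(p).round(1))"
```

```text
clock: 43.85
eef_pos: [549.8, -89.9, 68.5]
eef_rot: [-2.1, 1.571, 2.65]
wrist_force: [0.1, 0.1, 0.3]
finger_gap: 0.6
[[-54.9 -20.1]]
```

```bash
python3 -m handwheel '[[[0,0,0.2],0],[[0,0,0.2],0],[[0,0,0.2],0],[[0,0,0],0],[[0,0,0],0],[[0,0,0],0],[[0,0,0],0],[[0,0,0],0],[[0,0,0],0],[[0,0,0],0]]'; python3 -c "
from h import *
s,p,M=st(); print(toh(p).round(1))"
```

```text
clock: 45.1
eef_pos: [549.9, -90.5, 68.5]
eef_rot: [1.982, 1.571, 0.449]
wrist_force: [-0.5, 0.4, -0.4]
finger_gap: 0.4
[[-54.3 -20.1]]
```

```bash
python3 -m handwheel '[[[0,0,0.2],0],[[0,0,0.2],0],[[0,0,0.2],0],[[0,0,0],0],[[0,0,0],0],[[0,0,0],0],[[0,0,0],0],[[0,0,0],0],[[0,0,0],0],[[0,0,0],0]]'
```

```text
clock: 46.35
eef_pos: [549.9, -91.1, 68.5]
eef_rot: [0.921, 1.571, -0.612]
wrist_force: [0.0, 0.4, -0.2]
finger_gap: 0.4
```

```bash
python3 -m handwheel '[[[0,0,0.2],0],[[0,0,0.2],0],[[0,0,0],0],[[0,0,0],0],[[0,0,0],0],[[0,0,0],0],[[0,0,0],0],[[0,0,0],0],[[0,0,0],0],[[0,0,0],0]]'
```

```text
clock: 47.6
eef_pos: [549.9, -91.5, 68.6]
eef_rot: [2.099, 1.571, 0.566]
wrist_force: [0.3, -0.4, -0.6]
finger_gap: 0.2
```

```bash
python3 -m handwheel '[[[0,0,0.2],0],[[0,0,0.2],0],[[0,0,0.2],0],[[0,0,0],0],[[0,0,0],0],[[0,0,0],0],[[0,0,0],0],[[0,0,0],0],[[0,0,0],0],[[0,0,0],0]]'; python3 -c "
from h import *
s,p,M=st(); print(toh(p).round(1))"
```

```text
clock: 48.85
eef_pos: [549.9, -91.6, 68.6]
eef_rot: [-2.967, 1.57, 1.784]
wrist_force: [-0.3, 5.0, 1.7]
finger_gap: 0.2
[[-53.2 -20.1]]
```

```bash
python3 -m handwheel '[[[0,0,0.2],0],[[0,0,0.2],0],[[0,0,0.2],0],[[0,0,0],0],[[0,0,0],0],[[0,0,0],0],[[0,0,0],0],[[0,0,0],0],[[0,0,0],0],[[0,0,0],0]]'; python3 -c "
from h import *
s,p,M=st(); print(toh(p).round(1))"
```

```text
clock: 50.1
eef_pos: [549.9, -91.8, 68.6]
eef_rot: [-2.886, 1.569, 1.864]
wrist_force: [-0.9, 8.9, 2.9]
finger_gap: 0.2
[[-53.  -20.1]]
```

Contact came at the same line as the first homing (−53.0 now, −53.1 then) and was stiff at 8.9 N, so the stone is home. I'll back off, lift, check once and hand in.

```bash
python3 -m handwheel '[[[0,0,-1],0],[[0,0,-4],0],[[0,0,-10],0],[[-20,0,0],0],[[-40,0,0],0],[[-40,0,0],0],[[-20,-40,0],0],[[0,-50,0],0],[[0,-55,0],0],[[0,-50,0],0]]'
python3 -m handwheel '[[[0,-40,0],0],[[0,0,0],0],[[0,0,0],0],[[0,0,0],0],[[0,0,0],0],[[0,0,0],0],[[0,0,0],0],[[0,0,0],0],[[0,0,0],0],[[0,0,0],0]]'
python3 - <<'E'
from h import *
s,p,M=st(); print(p.round(1),np.round(s['wrist_force'],1))
c=manip.camera('top'); im=np.mean([manip.camera('top')['pixels'].astype(float) for _ in range(3)],0)
cv2.imwrite('pics/end.png',cv2.resize(np.clip(im[150:290,290:400]*1.4,0,255).astype(np.uint8)[:,:,::-1],None,fx=4.2,fy=4.2))
P=pts(c,np.ones((420,560),bool)); H=toh(P)
def g(n,x0,x1,y0,y1,z0,z1):
    m=(H[:,0]>x0)&(H[:,0]<x1)&(H[:,1]>y0)&(H[:,1]<y1)&(P[:,2]>z0)&(P[:,2]<z1); print(n,m.sum(),np.percentile(H[m],[1,99],axis=0).round(1).tolist())
g('stone (left strip)',-60,-20,-110,103,61,75); g('plate',-20,20,-140,-60,74,90)
for t in ('stone_top','stone_mid','tin','former'):
    for r in manip.cut_out(t,'top')[:1]:
        q=pts(c,r['region']); print(t,round(r['confidence'],2),np.median(toh(q),0).round(1),np.median(q[:,2]).round(1))
E
```

```text
clock: 51.35
eef_pos: [352.8, -84.7, 188.4]
eef_rot: [0.836, 1.57, -0.697]
wrist_force: [-0.4, -1.0, 0.9]
finger_gap: 0.9
clock: 52.6
eef_pos: [314.5, -86.6, 188.6]
eef_rot: [1.258, 1.571, -0.274]
wrist_force: [-0.4, -1.4, -0.1]
finger_gap: 0.4
[314.5 -86.6 188.6] [-0.4 -1.4 -0.1]
stone (left strip) 1205 [[-42.5, -70.0], [-20.2, 98.8]]
plate 133 [[-19.9, -82.5], [19.7, -73.5]]
stone_top 0.92 [ 9.3 21. ] 66.2
stone_mid 0.66 [-113.9   -5.9] 48.1
tin 0.85 [-117.2 -128.7] 31.0
former 0.73 [-120.   120.5] 56.4
```

View pics/end.png

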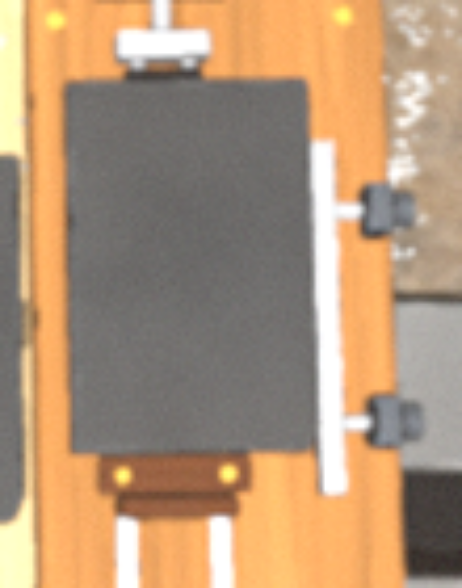

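The stone lies along the fence (col ~315), touching the end stop at (163,75) and the jaw at (175,455). The jaw hasn't moved and the robot is clear.

```bash
python3 -c "
from cell import manip
print(manip.sign_off())"
```

```text
the job is handed in; nothing more can be done
None
```

The top stone is off the stack, home against the long fence and clamped between the jaw and the sprung end stop. I handed the job in at about 53 s.

- **Slide and homing:** I pushed the stone across with the open fingers, using 2–3 N. Then I pressed it centrally against the fence with the fingers closed, reaching about 9.6 N on the wrist and holding for about 1 s.
- **Clamping:** I pushed the jaw from behind through about 41 mm. The push force rose from about 9.7 N while sliding to 16.4 N. Allowing for friction, I estimate the stop presses the stone with 5–7 N. That is inferred from the push force and the spring travel, not measured directly.
- **Re-press after clamping:** A close-up seemed to show the stone's near end about 1 mm off the fence. I pressed it again near that end, up to 8.9 N. It met stiff contact at the same line as the first homing (within 0.1 mm), so the gap was probably at most slight. The jaw did not move.
- **Final checks:** The last picture shows the stone along the fence and touching both jaw and stop, with the robot clear.
    - **Stack:** the middle stone reads about 0–1 mm from where it was after the slide. I could not measure the lowest stone separately.
    - **Former:** it reads unchanged.
    - **Tin:** it was partly hidden earlier, which shifted its reading by about 3 mm. It looks undisturbed in the clamped-stone picture and the robot never went near it.

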